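# Draw the mailing tube out of the letter box

## Task

The aluminium letter box is lying on its back on the hall table: swing its lever latch all the way round so that the sprung door flies open, then take hold of the mailing tube inside. The tube is longer than the doorway, so tilt it and bring it out one end first, and finish still holding it in the gripper, at rest in the air with the whole tube well clear above the box (a good 6 cm) and the door left open. Leave the other things on the table where they are.

Things in the scene. Friction and masses are not known exactly. Their poses are not given: they have to be found in the camera images.
- letterbox: Aluminium letter box lying on its back, fixed to the table: 196 (x) x 300 (y) x 90 (z) mm outside; inside 292 (y) x 188 (x) mm, floor 4 mm up, underside of the face 87 mm up. Origin at the centre of its underside, z up; the latch is towards its +y end, the hinge along its +x side.
- doorway (a point): Centre of the doorway in the box's upper face, level with the face's top, 90 mm up. The doorway measures 190 (along the box's y) x 160 (x) mm; the face, 3 mm thick, overhangs the inside by 51 mm at both ends and 14 mm along both sides. Axes as the box's.
- door (a joint): Angle of the door (rad): 0 shut, flat on the face; 2.7 fully open, leaning far back behind the box. A plate 206 (y) x 176 (x) x 3 mm over the doorway, top 93 mm up, hinged along the box's y at its x = +90 mm, 92 mm up. A spring swings it fully open within about 4 s once the latch lets go, and keeps it open.
- lever (a joint): Angle of the lever latch (rad): 0 latched, arm along the box's -x; grows clockwise seen from above; from about 1.3 it lets the door go; stop at 1.6, arm along +y. It turns about an upright axis at the box's x = -15, y = +119 mm with light friction (about 1 N at the knob), stays where it is left, and starts between 0 and 0.25.
- lever_knob (a point): Middle of the upright round black knob on the end of the lever's arm: 20 mm across, 34 mm tall, reaching from 103 to 137 mm above the table, 62 mm from the lever's axis. The steel arm below it is 13 mm wide and its top is 103 mm above the table.
- tube_centre (a point): Centre of the mailing tube: a rigid round cardboard tube with white end caps, 36 mm across, 220 mm long, about 0.12 kg, lying on the floor of the letter box roughly along the box's y under the door. Its y axis runs along the tube.
- tube_a (a point): Centre of the tube's one end face (at the tube's -y end, 110 mm from its centre).
- tube_b (a point): Centre of the tube's other end face (at the tube's +y end).
- dish: Bystander, to be left alone: white ceramic bowl, 110 across, 28 high (sizes in mm). Origin at the centre of its underside.
- keyring: Bystander, to be left alone: steel ring of three mailbox keys lying flat, about 85 long, 8 high (sizes in mm). Origin at the centre of its underside.
- keytag: Bystander, to be left alone: yellow plastic key tag, 62 x 30 x 6 (sizes in mm). Origin at the centre of its underside.
- mirror: Bystander, to be left alone: round steel mirror lying flat, 120 across, 9 high (sizes in mm). Origin at the centre of its underside.
- letters: Bystander, to be left alone: bundle of letters lying flat, 115 x 225 x 14 (sizes in mm). Origin at the centre of its underside.
- brush: Bystander, to be left alone: wooden shoe brush, 55 x 165 x 46 (sizes in mm). Origin at the centre of its underside.
- polish: Bystander, to be left alone: flat round shoe-polish tin, 76 across, 26 high (sizes in mm). Origin at the centre of its underside.
- shoehorn: Bystander, to be left alone: steel shoehorn lying flat, 40 x 180 x 4 (sizes in mm). Origin at the centre of its underside.

How it is judged:
By the outcome, as a careful person would: the job done as asked, in the order asked, and still so for the second after the job is handed in, while the arm keeps its last pose, push and grip.
It also fails if it takes over 46 s, if anything falls off the work surface, if the arm or the gripper's body presses on something with over 40 N, if the wrist force passes 120 N, or if a joint passes its speed limit or range.

## Robot

A 6-joint arm with a two-finger parallel gripper is mounted at the origin on the work surface. World frame = base frame: x ahead of the robot, y to its left, z up, the work surface at z = 0. Lengths are in m, angles in rad, forces in N, time in s.
With the tool pointing down it reaches from about 0.3 to 1 m from the base axis. Payload 5.1 kg.
Tool frame: the origin (TCP) lies where the fingers leave the gripper's body, on its centre line; the fingertips stand 78 mm ahead of it and the grasp point (between the pads) lies 59 mm ahead of it; z points along the fingers, y is the direction in which the jaws open and shut (so a half turn about z gives the same grasp; the last joint's range is limited). The gripper opens to 95 mm and grips with 3 to 60 N. Pads are 20 mm wide; open, the fingers measure 119 mm over their backs; the gripper's body (75 mm by 180 mm) begins 59 mm behind the grasp point.
Start: joints at [-1.271, 0.124, 1.65, -0, 1.367, -0.083], TCP at [0.243, -0.603, 0.292] pointing down, gripper open.
Joint ranges: [-2.61, 2.61], [-1.02, 2.33], [0.03, 2.71], [-1.35, 4.49], [0.32, 2.68], [-2.91, 2.91]. Speed limits (rad/s): [2.57, 2.57, 3.14, 3.14, 3.14, 3.14].

## Interface

Orientations are given as a unit quaternion [x, y, z, w].
In Python, from cell import get_state, imaging, ticket gives the robot as it stands.
- The arm moves only by the tool jog_arm, never from a script. Its argument "targets" is a list of rows, each a list of 5 numbers: the closure, from -1 (fully open) to 1 (shut), then the shift along the tool's x, y, z in mm, then the turn about the tool's z in degrees. In form: [[hand, dx, dy, dz, twist], ...]. A call has 1 to 10 rows; each row is the pose to reach, as a shift and turn from the pose commanded when the call began, along the tool's axes at that moment; what a row does not reach only later rows make up. A row lasts 1/10 s, in which the tool goes at most 50 mm and 8.59 degrees, less where a joint would pass 70% of its speed; a pose out of reach is approached as far as the arm can. A call with a gripper value outside its range is refused whole. The fingers move at their own pace and stop on an object; the grip force is fixed at half the most. Time passes only in rows, so rows that repeat a pose let the fingers close. It gives the time, the measured TCP pose, the force and the opening at its end, in the units of the state.
- get_state(): the state, without advancing time (a new reading comes with each control period).
- imaging.get_image(name): name is "scene" or "side" or "wrist"; returns a dict with "color" (480x640x3 uint8, red, green, blue), "K" (3x3 intrinsics, pixels), "extrinsics" (4x4, takes a point from camera to world coordinates). Camera axes: x right, y down, z forward; pixel columns grow to the right and rows downward; lengths in m; the calibration is good to about 2 mm. A picture is of the moment at which its call begins. There is no depth.
- ticket.sign_off(): hands the job in, once; it reports no verdict.
The state is a dict: "t": time; "qpos": joint angles; "qd": joint speeds; "joint_torque": joint torques, N m; "eef_pos": TCP position; "tool_rot": TCP orientation; "wrist_force": force on the tool from outside, world axes, zero at the start; "moment": the same for the moment, N m; "finger_gap": opening from 0.0 (shut) to 1.0 (fully open).
Only numpy, scipy, OpenCV 4.12 (cv2) and the standard library are available. Lean on these libraries where they do the work, as an engineer would, in place of code of your own. Each camera call takes 0.05 s, during which the arm holds its last target. There are 200 camera calls.

## Working session

There is one attempt and no reset: what is moved stays moved. The work goes in short steps, Python scripts to look and compute and a tool call to move; the robot and the scene stay as the last step left them, time stands still between calls to the robot, and variables do not carry over. Pictures are saved under pics/ and viewed, about 8 in all and at most 12, crops included, and the job is handed in when it is done.

Besides the shell and the picture viewer there is one more tool, called after ">>>" as name([rows], argument=value, ...), one row to a line, values as JSON. jog_arm: Moves the arm, as the interface text tells. Its arguments: {"type":"object","properties":{"targets":{"type":"array","items":{"type":"array","items":{"type":"number"}}}},"required":["targets"]}

```bash
mkdir -p pics; ls; python3 - <<'E'
from cell import get_state, imaging
import cv2,pickle
print(get_state())
d={}
for n in("scene","side"):
    i=imaging.get_image(n); d[n]=i; cv2.imwrite(f"pics/{n}0.png",i["color"][:,:,::-1]); print(n,i["K"],i["extrinsics"])
pickle.dump(d,open("d0.pkl","wb"))
E
```

```text
pics
{'t': 0.0, 'qpos': array([-1.27057495e+00,  1.24505605e-01,  1.65165298e+00, -3.57343832e-05,
        1.36749140e+00, -8.25879216e-02]), 'qd': array([ 0.00108133, -0.00073612,  0.0006253 , -0.00096018, -0.00043371,
       -0.00051097]), 'joint_torque': array([ 1.65585447e-03, -4.17605925e+01, -3.59930956e+01,  7.75850331e-02,
        4.91660333e-02, -1.84679561e-04]), 'eef_pos': array([ 0.2426255 , -0.60250773,  0.29099899]), 'tool_rot': array([ 9.81736777e-01,  1.90241538e-01, -1.29107293e-04, -1.02068164e-03]), 'wrist_force': array([ 0.10988965,  0.48649465, -0.00806272]), 'moment': array([-0.00171137,  0.05717376, -0.01435541]), 'finger_gap': 1.0000575261674813}
scene [[561.94688419   0.         314.77146143]
 [  0.         561.94688419 239.96921393]
 [  0.           0.           1.        ]] [[-4.26853443e-03  8.23581591e-01 -5.67181754e-01  1.46154597e+00]
 [ 9.99989528e-01  4.45171327e-03 -1.06163611e-03 -6.92376402e-02]
 [ 1.65058659e-03 -5.67180346e-01 -8.23591968e-01  1.34435663e+00]
 [ 0.00000000e+00  0.00000000e+00  0.00000000e+00  1.00000000e+00]]
side [[521.6549796    0.         322.28820675]
 [  0.         521.6549796  242.34046718]
 [  0.           0.           1.        ]] [[-0.75102315 -0.44884518  0.48425431  0.03943194]
 [-0.66027375  0.51239498 -0.54908102  0.55593298]
 [-0.0016771  -0.73211296 -0.68118118  0.90236765]
 [ 0.          0.          0.          1.        ]]
```

View pics/scene0.png

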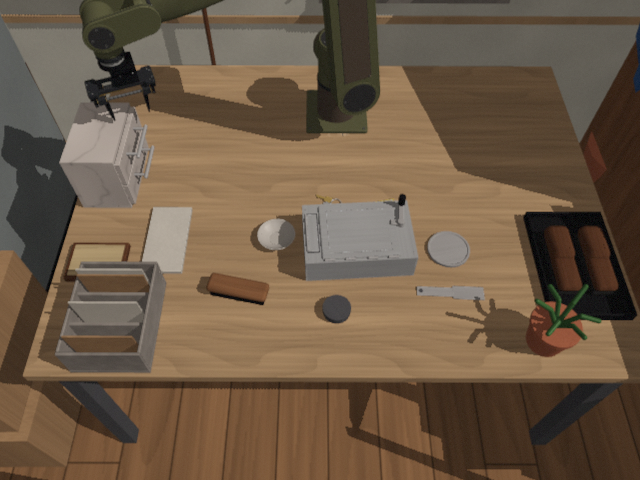

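View pics/side0.png

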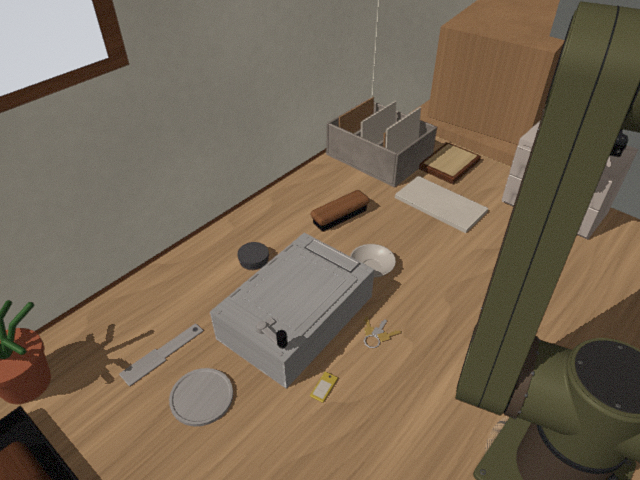

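```bash
python3 - <<'E'
import cv2,pickle,numpy as np
d=pickle.load(open("d0.pkl","rb"))
a=d["scene"]["color"][185:290,290:430,::-1]; b=d["side"]["color"][230:385,205:385,::-1]
a=cv2.resize(a,None,fx=4,fy=4,interpolation=cv2.INTER_CUBIC)
b=cv2.resize(b,None,fx=3.4,fy=3.4,interpolation=cv2.INTER_CUBIC)
cv2.imwrite("pics/ca.png",a);cv2.imwrite("pics/cb.png",b);print(a.shape,b.shape)
E
```

```text
(420, 560, 3) (527, 612, 3)
```

View pics/ca.png

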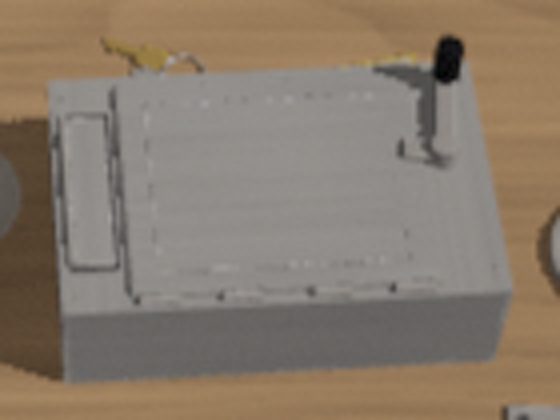

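View pics/cb.png

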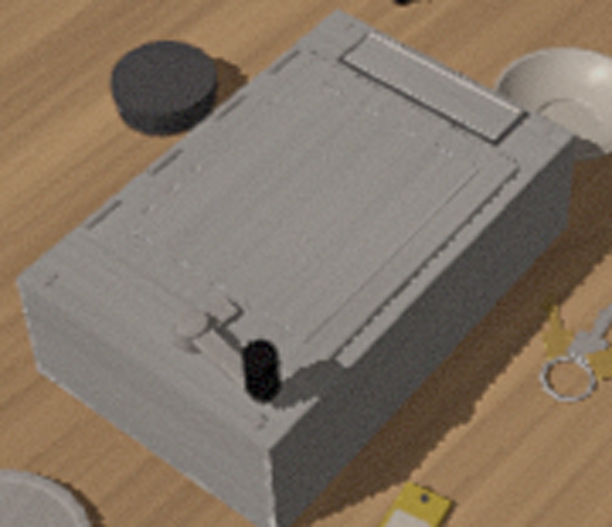

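```bash
cat > h.py <<'E'
import numpy as np
from scipy.optimize import least_squares
from scipy.spatial.transform import Rotation as R
def proj(im,P):
    E=im["extrinsics"]; c=(np.atleast_2d(P)-E[:3,3])@E[:3,:3]; p=c@im["K"].T; return p[:,:2]/p[:,2:]
def tobox(b,P): x,y,t=b; return np.atleast_2d(P)@R.from_euler("z",t).as_matrix().T+[x,y,0]
E
python3 - <<'E'
import pickle; from h import *
d=pickle.load(open("d0.pkl","rb"))
C=lambda a,b,z:[a*.098,b*.15,z]
A=[(C(-1,-1,.09),49,82),(C(1,-1,.09),65,312),(C(1,1,.09),511,290),(C(-1,1,.09),468,65),(C(1,-1,0),67,382),(C(1,1,0),495,358)]
B=[(C(1,1,.09),18,282),(C(-1,1,.09),270,447),(C(-1,-1,.09),572,142),(C(1,-1,.09),338,12),(C(1,1,0),42,372)]
PA=np.array([a[0] for a in A]);ua=np.array([[290+a[1]/4,185+a[2]/4] for a in A])
PB=np.array([a[0] for a in B]);ub=np.array([[205+a[1]/3.4,230+a[2]/3.4] for a in B])
ka=np.array([[290+450/4,185+42/4],[290+445/4,185+75/4]]);kb=np.array([[205+261/3.4,230+350/3.4],[205+263/3.4,230+392/3.4]])
def knob(p,z):a=p[3];return [-.015-.062*np.cos(a),.119+.062*np.sin(a),z]
def f(p):
    b=p[:3];K=np.array([knob(p,.135),knob(p,.105)])
    return np.r_[(proj(d["scene"],tobox(b,PA))-ua).ravel(),(proj(d["side"],tobox(b,PB))-ub).ravel(),
     (proj(d["scene"],tobox(b,K))-ka).ravel(),(proj(d["side"],tobox(b,K))-kb).ravel()]
s=least_squares(f,[.6,0,0,.1]);print(s.x,np.round(s.fun.reshape(-1,2),1).tolist())
b=s.x[:3];np.save("box.npy",s.x)
for n,P in dict(knob=knob(s.x,.12),axis=[-.015,.119,.1],door=[0,0,.09]).items():print(n,tobox(b,P))
for a in(0.,.4,.8,1.2,1.6):print(a,tobox(b,knob([0,0,0,a],.12)))
from cell import get_state
st=get_state();print(R.from_quat(st["tool_rot"]).as_matrix())
E
```

```text
[0.5634634  0.04802092 0.06545589 0.13973662] [[-0.4, -1.1], [-0.9, -0.2], [0.5, -0.4], [-0.1, -1.8], [-1.0, -0.3], [-0.5, 0.1], [-1.0, -0.7], [-0.7, 1.6], [0.9, -2.3], [-0.6, -0.8], [-1.7, 0.1], [-0.2, 0.2], [-0.4, -1.3], [-0.3, 1.4], [-0.0, -1.1]]
knob [[0.4788828  0.17038612 0.12      ]]
axis [[0.54071183 0.16578495 0.1       ]]
door [[0.5634634  0.04802092 0.09      ]]
0.0 [[0.4788446  0.16172958 0.12      ]]
0.4 [[0.48214911 0.18614194 0.12      ]]
0.8 [[0.49469938 0.20734038 0.12      ]]
1.2 [[0.514514   0.22197813 0.12      ]]
1.6 [[0.53846469 0.22774421 0.12      ]]
[[ 9.27613007e-01  3.73542241e-01 -5.51443093e-04]
 [ 3.73542617e-01 -9.27611317e-01  1.77691359e-03]
 [ 1.52227430e-04 -1.85427565e-03 -9.99998269e-01]]
```

>>> jog_arm([
  [-1, 508, -629, 31, -86],
  [-1, 508, -629, 31, -86],
  [-1, 508, -629, 31, -86],
  [-1, 508, -629, 31, -86],
  [-1, 508, -629, 31, -86],
  [-1, 508, -629, 31, -86],
  [-1, 508, -629, 31, -86],
  [-1, 508, -629, 31, -86],
  [-1, 508, -629, 31, -86],
  [-1, 508, -629, 31, -86],
])

```text
t: 1.1
eef_pos: [0.3886, -0.1231, 0.2728]
tool_rot: [0.586, 0.81, 0.0, 0.0]
wrist_force: [0.9, 0.1, 0.1]
finger_gap: 0.999
```

```bash
cat > plan.py <<'E'
import sys; from h import *; from cell import get_state
# usage: plan.py x y z jawdeg  -> tool-frame shift/twist (jaw = heading of tool y, mod 180)
s=get_state();M=R.from_quat(s["tool_rot"]).as_matrix();p=s["eef_pos"]
j=np.degrees(np.arctan2(M[1,1],M[0,1]))
print("t",s["t"],"p",p.round(4),"jaw",j.round(1),"gap",round(s["finger_gap"],3),"F",s["wrist_force"].round(1),"q6",s["qpos"][5].round(2))
a=list(map(float,sys.argv[1:]))
if a: print("shift mm",(M.T@(np.array(a[:3])-p)*1000).round(1),"twist",round(-((a[3]-j+90)%180-90),1))
E
python3 plan.py .479 .170 .26 93.7
```

```text
t 1.1 p [ 0.3886 -0.1231  0.2728] jaw 18.2 gap 0.999 F [0.9 0.1 0.1] q6 -0.76
shift mm [250.3 177.4  12.8] twist -75.5
```

>>> jog_arm([
  [-1, 250, 177, 13, -75.5],
  [-1, 250, 177, 13, -75.5],
  [-1, 250, 177, 13, -75.5],
  [-1, 250, 177, 13, -75.5],
  [-1, 250, 177, 13, -75.5],
  [-1, 250, 177, 13, -75.5],
  [-1, 250, 177, 13, -75.5],
  [-1, 250, 177, 13, -75.5],
  [-1, 250, 177, 13, -75.5],
  [-1, 250, 177, 13, -75.5],
])

```text
t: 2.1
eef_pos: [0.4802, 0.1673, 0.2595]
tool_rot: [-0.03, 1.0, -0.0, -0.001]
wrist_force: [-0.4, 0.8, -1.0]
finger_gap: 0.998
```

```bash
python3 plan.py .479 .170 .186 93.7; python3 - <<'E'
from cell import imaging
import cv2
i=imaging.get_image("wrist");cv2.imwrite("pics/w1.png",i["color"][:,:,::-1])
from h import *
b=np.load("box.npy")
for z in(.103,.137):print(proj(i,tobox(b[:3],[-.015-.062*np.cos(b[3]),.119+.062*np.sin(b[3]),z])))
E
```

```text
t 2.1 p [0.4802 0.1673 0.2595] jaw 93.4 gap 0.998 F [-0.4  0.8 -1. ] q6 -1.4
shift mm [ 0.9  2.8 73.5] twist -0.3
[[327.3232073  244.93154362]]
[[328.29508519 262.98839055]]
```

View pics/w1.png

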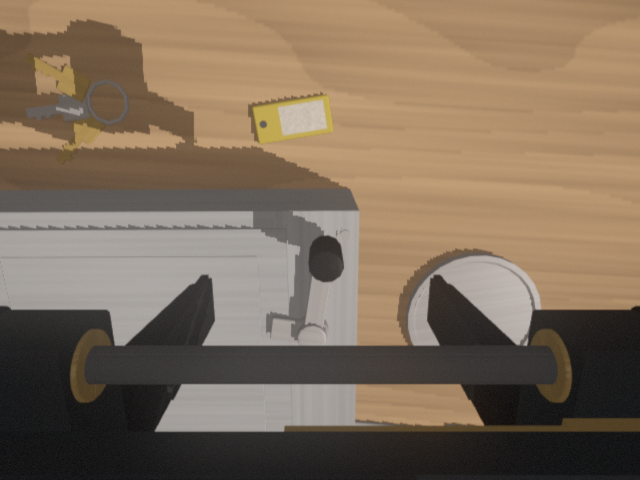

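The wrist view shows the black knob's top at about (326,263), and my model predicted (328,263). It sits between the fingers, so I'll descend and grip it.

>>> jog_arm([
  [-1, 1, 3, 40, 0],
  [-1, 1, 3, 73, 0],
  [-1, 1, 3, 73, 0],
  [1, 1, 3, 73, 0],
  [1, 1, 3, 73, 0],
  [1, 1, 3, 73, 0],
  [1, 1, 3, 73, 0],
  [1, 1, 3, 73, 0],
  [1, 1, 3, 73, 0],
])

```text
t: 3.05
eef_pos: [0.4795, 0.1701, 0.1876]
tool_rot: [-0.029, 1.0, 0.0, 0.0]
wrist_force: [0.6, -0.4, -0.2]
finger_gap: 0.551
```

```bash
python3 plan.py; python3 - <<'E'
from h import *; from cell import get_state
b=np.load("box.npy");s=get_state();M=R.from_quat(s["tool_rot"]).as_matrix();p=s["eef_pos"]
ax=tobox(b[:3],[-.015,.119,.1])[0]
v=p-ax;print("r",np.hypot(v[0],v[1]));ph=np.arctan2(v[1],v[0])
a0=np.pi-(ph-b[2])if ph>0 else -np.pi-(ph-b[2]);print("a0",a0)
for a in np.r_[np.linspace(a0,1.6,15)[1:],1.65]:
    t=tobox(b[:3],[-.015-.062*np.cos(a),.119+.062*np.sin(a),0])[0];t[2]=p[2]
    print(round(a,2),(M.T@(t-p)*1000).round(1),round(np.degrees(a-a0),1))
E
```

```text
t 3.05 p [0.4795 0.1701 0.1876] jaw 93.4 gap 0.551 F [ 0.6 -0.4 -0.2] q6 -1.39
r 0.061369186643616805
a0 0.13598734366429932
0.24 [-0.5  6.5  0. ] 6.0
0.35 [-2.4 12.7  0. ] 12.0
0.45 [-4.8 18.7  0. ] 18.0
0.55 [-7.9 24.4  0. ] 24.0
0.66 [-11.6  29.7   0. ] 30.0
0.76 [-15.8  34.7   0. ] 35.9
0.87 [-20.5  39.1   0. ] 41.9
0.97 [-25.6  43.1   0. ] 47.9
1.08 [-31.1  46.5   0. ] 53.9
1.18 [-37.   49.3   0. ] 59.9
1.29 [-43.1  51.5   0. ] 65.9
1.39 [-49.4  53.    0. ] 71.9
1.5 [-55.8  53.9   0.1] 77.9
1.6 [-62.3  54.1   0.1] 83.9
1.65 [-65.4  53.9   0.1] 86.7
```

>>> jog_arm([
  [1, 0, 0, 0, 0],
  [1, 0, 0, 0, 0],
  [1, 0, 0, 0, 0],
  [1, 0, 0, 0, 0],
  [1, 0, 0, 0, 0],
  [1, -0.5, 6.5, 0, 6],
  [1, -2.4, 12.7, 0, 12],
  [1, -4.8, 18.7, 0, 18],
  [1, -7.9, 24.4, 0, 24],
  [1, -11.6, 29.7, 0, 30],
])

```text
t: 4.05
eef_pos: [0.4897, 0.2008, 0.1871]
tool_rot: [0.232, 0.973, 0.0, 0.001]
wrist_force: [3.5, 1.8, -2.6]
finger_gap: 0.203
```

```bash
python3 plan.py; python3 - <<'E'
from h import *; from cell import get_state
b=np.load("box.npy");s=get_state();M=R.from_quat(s["tool_rot"]).as_matrix();p=s["eef_pos"]
for a in np.linspace(.66,1.62,10)[1:]:
    t=tobox(b[:3],[-.015-.062*np.cos(a),.119+.062*np.sin(a),0])[0];t[2]=p[2]
    print(round(a,2),(M.T@(t-p)*1000).round(1),round(np.degrees(a-.66),1))
E
```

```text
t 4.05 p [0.4897 0.2008 0.1871] jaw 63.2 gap 0.203 F [ 3.5  1.8 -2.6] q6 -0.81
0.77 [-1.   6.1  0. ] 6.1
0.87 [-2.8 12.4  0. ] 12.2
0.98 [-5.4 18.5  0. ] 18.3
1.09 [-8.5 24.3  0. ] 24.4
1.19 [-12.3  29.8   0.1] 30.6
1.3 [-16.6  34.8   0.1] 36.7
1.41 [-21.5  39.3   0.1] 42.8
1.51 [-26.7  43.2   0.1] 48.9
1.62 [-32.4  46.6   0.1] 55.0
```

>>> jog_arm([
  [1, -1, 6.1, 0, 6],
  [1, -2.8, 12.4, 0, 12],
  [1, -5.4, 18.5, 0, 18],
  [1, -8.5, 24.3, 0, 24],
  [1, -12.3, 29.8, 0, 30.6],
  [1, -16.6, 34.8, 0, 36.7],
  [1, -21.5, 39.3, 0, 42.8],
  [1, -26.7, 43.2, 0, 48.9],
  [1, -32.4, 46.6, 0, 55],
  [1, -32.4, 46.6, 0, 55],
])

```text
t: 5.05
eef_pos: [0.5401, 0.2285, 0.1872]
tool_rot: [0.654, 0.757, 0.002, 0.0]
wrist_force: [2.5, 5.1, -2.1]
finger_gap: 0.206
```

>>> jog_arm([
  [-0.3, 0, 0, 0, 0],
  [-0.3, 0, 0, 0, 0],
  [-0.3, 0, 0, 0, 0],
  [-0.3, 0, 0, 0, 0],
  [-0.3, 0, 0, -40, 0],
  [-0.3, 0, 0, -80, 0],
  [-0.3, 0, 0, -120, 0],
  [-0.3, 0, 0, -160, 0],
  [-0.3, 0, 0, -180, 0],
])

```text
t: 5.95
eef_pos: [0.5396, 0.2276, 0.3722]
tool_rot: [0.654, 0.757, 0.003, 0.002]
wrist_force: [-0.1, 0.1, -0.6]
finger_gap: 0.647
```

```bash
python3 plan.py; python3 - <<'E'
from cell import imaging
import cv2,numpy as np,pickle
d={n:imaging.get_image(n) for n in("scene","side")}
pickle.dump(d,open("d1.pkl","wb"))
a=cv2.resize(d["scene"]["color"][150:300,280:450,::-1],(453,400),interpolation=2)
b=cv2.resize(d["side"]["color"][200:400,190:360,::-1],(340,400),interpolation=2)
cv2.imwrite("pics/o1.png",np.hstack([a,b]))
E
```

```text
t 5.95 p [0.5396 0.2276 0.3722] jaw 8.4 gap 0.647 F [-0.1  0.1 -0.6] q6 0.16
```

View pics/o1.png

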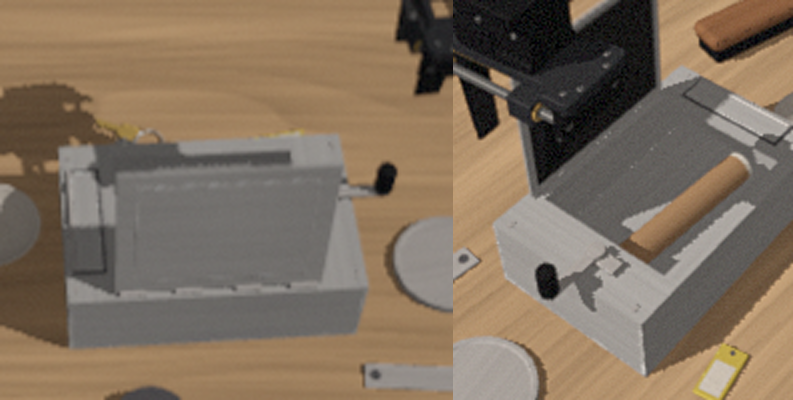

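```bash
python3 plan.py .5635 .02 .33 3.75
```

```text
t 6.05 p [0.54   0.2278 0.372 ] jaw 8.4 gap 0.649 F [ 0.6 -0.6 -0.3] q6 0.16
shift mm [-209.    -7.4   41.7] twist 4.6
```

>>> jog_arm([
  [-1, 0, 0, 0, 0],
  [-1, 0, 0, 0, 0],
  [-1, 0, 0, 0, 0],
  [-1, -30, 0, 0, 4.6],
  [-1, -60, -7, 0, 4.6],
  [-1, -90, -7, 0, 4.6],
  [-1, -120, -7, 0, 4.6],
  [-1, -150, -7, 0, 4.6],
  [-1, -180, -7, 0, 4.6],
  [-1, -209, -7, 0, 4.6],
])

```text
t: 7.05
eef_pos: [0.5622, 0.0185, 0.3655]
tool_rot: [0.683, 0.73, -0.001, -0.001]
wrist_force: [0.0, -0.1, 0.4]
finger_gap: 0.999
```

>>> jog_arm([
  [-1, 0, 0, 0, 0],
  [-1, 0, 0, 0, 0],
  [-1, 0, 0, 0, 0],
  [-1, 0, 0, 0, 0],
  [-1, 0, 0, 0, 0],
  [-1, 0, 0, 0, 0],
  [-1, 0, 0, 0, 0],
  [-1, 0, 0, 0, 0],
  [-1, 0, 0, 0, 0],
])

```text
t: 7.95
eef_pos: [0.5625, 0.0198, 0.3672]
tool_rot: [0.683, 0.73, 0.0, 0.0]
wrist_force: [0.7, 0.0, 0.1]
finger_gap: 0.999
```

```bash
python3 plan.py; python3 - <<'E'
from cell import imaging
import cv2,numpy as np,pickle
d={n:imaging.get_image(n) for n in("wrist","side")}
pickle.dump(d,open("d2.pkl","wb"))
a=cv2.resize(d["wrist"]["color"][:,:,::-1],(480,360),interpolation=3)
b=cv2.resize(d["side"]["color"][200:380,190:350,::-1],(320,360),interpolation=2)
cv2.imwrite("pics/o2.png",np.hstack([a,b]))
E
```

```text
t 7.95 p [0.5625 0.0198 0.3672] jaw 3.8 gap 0.999 F [0.7 0.  0.1] q6 -0.13
```

View pics/o2.png

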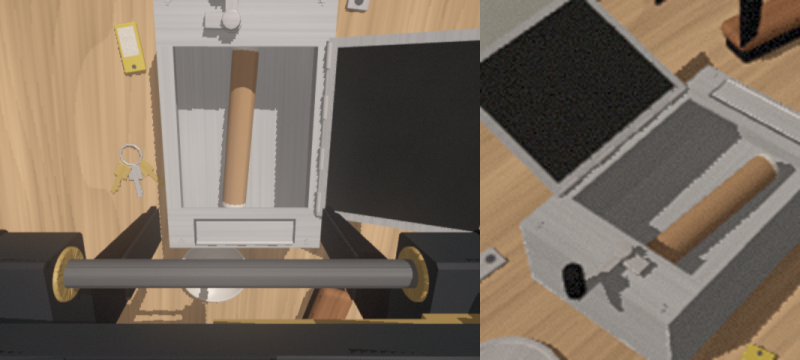

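```bash
python3 - <<'E'
import pickle; from h import *
d=pickle.load(open("d2.pkl","rb"));b=np.load("box.npy")[:3]
def ray(im,u,v,z):
    E=im["extrinsics"];w=E[:3,:3]@np.linalg.solve(im["K"],[u,v,1]);o=E[:3,3];return o+w*(z-o[2])/w[2]
def inb(P):return (np.array(P)-[b[0],b[1],0])@R.from_euler("z",b[2]).as_matrix()
k=4/3
for n,u,v,z in[("wrist",235*k,200*k,.022),("wrist",244.5*k,60*k,.022),("wrist",234*k,206*k,.022),("wrist",234*k,206*k,.04),("side",334,280,.03),("wrist",175*k,207*k,.09),("wrist",313*k,207*k,.09),("wrist",313*k,45*k,.09)]:
    P=ray(d[n],u,v,z);print(n,P.round(4),inb(P).round(4))
for y in(-.095,-.075,-.06):
    print(y, proj(d["wrist"],tobox(b,[0,y,.022]))/k)
E
```

```text
wrist [ 0.56   -0.0631  0.022 ] [-0.0107 -0.1106  0.022 ]
wrist [0.5606 0.1325 0.022 ] [0.0027 0.0845 0.022 ]
wrist [ 0.5591 -0.0727  0.022 ] [-0.0122 -0.1201  0.022 ]
wrist [ 0.5591 -0.0658  0.04  ] [-0.0118 -0.1132  0.04  ]
side [ 0.5564 -0.0702  0.03  ] [-0.0148 -0.1176  0.03  ]
wrist [ 0.4847 -0.0528  0.09  ] [-0.0852 -0.0954  0.09  ]
wrist [ 0.6584 -0.0414  0.09  ] [ 0.0889 -0.0954  0.09  ]
wrist [0.634  0.1471 0.09  ] [0.0769 0.0942 0.09  ]
-0.095 [[242.23089322 189.96960971]]
-0.075 [[242.25406991 176.87109916]]
-0.06 [[242.27182023 166.83935065]]
```

```bash
python3 - <<'E'
from h import *
print(tobox(np.load("box.npy")[:3],[-.0073,-.06,0]))
E
python3 plan.py .560 -.0123 .13 0
```

```text
[[ 0.56010358 -0.01232808  0.        ]]
t 8.05 p [0.5625 0.0198 0.3671] jaw 3.8 gap 0.997 F [-0.3  0.3  1. ] q6 -0.13
shift mm [-31.8  -4.6 237.1] twist 3.8
```

>>> jog_arm([
  [-1, -16, -2, 30, 2],
  [-1, -32, -5, 60, 3.8],
  [-1, -32, -5, 100, 3.8],
  [-1, -32, -5, 140, 3.8],
  [-1, -32, -5, 180, 3.8],
  [-1, -32, -5, 215, 3.8],
  [-1, -32, -5, 237, 3.8],
  [-1, -32, -5, 237, 3.8],
  [-1, -32, -5, 237, 3.8],
])

```text
t: 8.95
eef_pos: [0.5599, -0.0126, 0.1305]
tool_rot: [0.707, 0.707, 0.0, -0.0]
wrist_force: [0.4, -0.1, -0.6]
finger_gap: 1.0
```

```bash
python3 plan.py .560 -.0123 .096 0; python3 - <<'E'
from cell import imaging
import cv2,numpy as np,pickle
d={n:imaging.get_image(n) for n in("wrist","side")}
a=cv2.resize(d["wrist"]["color"][:,:,::-1],(480,360),interpolation=3)
b=cv2.resize(d["side"]["color"][200:380,190:350,::-1],(320,360),interpolation=2)
cv2.imwrite("pics/o3.png",np.hstack([a,b]))
E
```

```text
t 8.95 p [ 0.5599 -0.0126  0.1305] jaw -0.0 gap 1.0 F [ 0.4 -0.1 -0.6] q6 -0.12
shift mm [ 0.3  0.1 34.5] twist -0.0
```

View pics/o3.png

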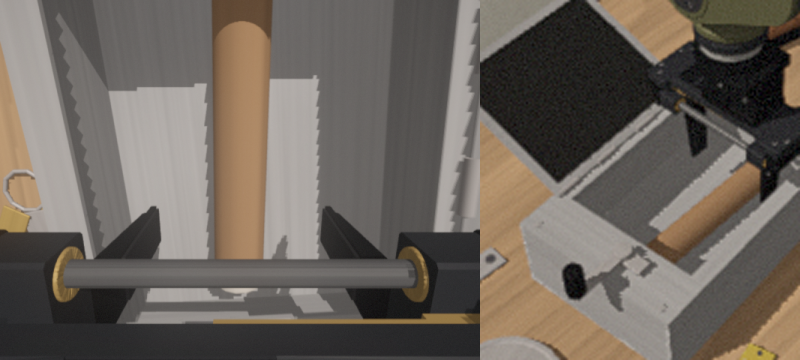

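>>> jog_arm([
  [-1, 0, 0, 20, 0],
  [-1, 0, 0, 35, 0],
  [-1, 0, 0, 35, 0],
  [1, 0, 0, 35, 0],
  [1, 0, 0, 35, 0],
  [1, 0, 0, 35, 0],
  [1, 0, 0, 35, 0],
  [1, 0, 0, 35, 0],
  [1, 0, 0, 35, 0],
  [1, 0, 0, 35, 0],
])

```text
t: 10.05
eef_pos: [0.5596, -0.0125, 0.0951]
tool_rot: [0.707, 0.707, 0.0, -0.0]
wrist_force: [0.2, -0.5, 0.1]
finger_gap: 0.467
```

>>> jog_arm([
  [1, 0, 0, 0, 0],
  [1, 0, 0, 0, 0],
  [1, 0, 0, 0, 0],
  [1, 0, 0, 0, 0],
])

```text
t: 10.45
eef_pos: [0.5595, -0.0125, 0.095]
tool_rot: [0.707, 0.707, -0.0, -0.0]
wrist_force: [0.0, -0.6, 0.5]
finger_gap: 0.372
```

```bash
python3 plan.py
```

```text
t 10.45 p [ 0.5595 -0.0125  0.095 ] jaw -0.0 gap 0.372 F [ 0.  -0.6  0.5] q6 -0.12
```

>>> jog_arm([
  [1, 0, 0, -4, 0],
  [1, 8, 0, -6, 0],
  [1, 16, 0, -6, 0],
  [1, 22, 0, -6, 0],
  [1, 27, 0, -6, 0],
  [1, 32, 0, -6, 0],
  [1, 36, 0, -6, 0],
  [1, 36, 0, -6, 0],
])

```text
t: 11.25
eef_pos: [0.5596, 0.024, 0.101]
tool_rot: [0.707, 0.707, -0.0, -0.0]
wrist_force: [0.6, -0.3, -1.1]
finger_gap: 0.375
```

```bash
python3 plan.py; python3 - <<'E'
from cell import imaging
import cv2,numpy as np,pickle
d={n:imaging.get_image(n) for n in("wrist","side")}
pickle.dump(d,open("d4.pkl","wb"))
a=cv2.resize(d["wrist"]["color"][:,:,::-1],(480,360),interpolation=3)
b=cv2.resize(d["side"]["color"][200:380,190:350,::-1],(320,360),interpolation=2)
cv2.imwrite("pics/o4.png",np.hstack([a,b]))
E
```

```text
t 11.25 p [0.5596 0.024  0.101 ] jaw 0.0 gap 0.375 F [ 0.6 -0.3 -1.1] q6 -0.05
```

View pics/o4.png

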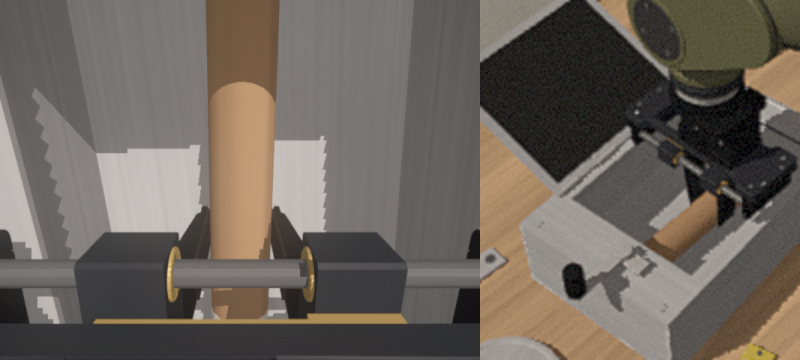

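```bash
python3 - <<'E'
import pickle; from h import *
d=pickle.load(open("d4.pkl","rb"))["wrist"]
for v in(310,314,318):
  for z in (.028,.046):
    E=d["extrinsics"];w=E[:3,:3]@np.linalg.solve(d["K"],[240*4/3,v*4/3,1]);o=E[:3,3];print(v,z,(o+w*(z-o[2])/w[2]).round(4))
E
```

```text
310 0.028 [ 0.5595 -0.033   0.028 ]
310 0.046 [ 0.5596 -0.0186  0.046 ]
314 0.028 [ 0.5595 -0.036   0.028 ]
314 0.046 [ 0.5596 -0.0212  0.046 ]
318 0.028 [ 0.5595 -0.039   0.028 ]
318 0.046 [ 0.5596 -0.0239  0.046 ]
```

>>> jog_arm([
  [1, 0, 0, -8, 0],
  [1, 0, 0, -16, 0],
  [1, 0, 0, -24, 0],
  [1, 0, 0, -32, 0],
  [1, 0, 0, -39, 0],
  [1, 0, 0, -45, 0],
  [1, 0, 0, -51, 0],
  [1, 0, 0, -57, 0],
  [1, 0, 0, -63, 0],
  [1, 0, 0, -69, 0],
])

```text
t: 12.35
eef_pos: [0.5594, 0.0237, 0.1703]
tool_rot: [0.707, 0.707, -0.0, -0.0]
wrist_force: [1.6, 0.6, -2.6]
finger_gap: 0.374
```

```bash
python3 plan.py; python3 - <<'E'
from cell import imaging
import cv2,numpy as np,pickle
d={n:imaging.get_image(n) for n in("wrist","side")}
a=cv2.resize(d["wrist"]["color"][:,:,::-1],(480,360),interpolation=3)
b=cv2.resize(d["side"]["color"][200:380,190:350,::-1],(320,360),interpolation=2)
cv2.imwrite("pics/o5.png",np.hstack([a,b]))
E
```

```text
t 12.35 p [0.5594 0.0237 0.1703] jaw -0.0 gap 0.374 F [ 1.6  0.6 -2.6] q6 -0.05
```

View pics/o5.png

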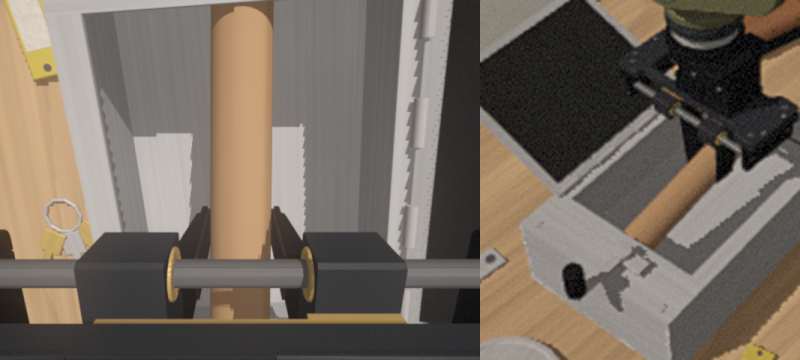

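>>> jog_arm([
  [1, 0, 0, -8, 0],
  [1, 0, 0, -16, 0],
  [1, 0, 0, -24, 0],
  [1, 0, 0, -32, 0],
  [1, 0, 0, -40, 0],
  [1, 0, 0, -48, 0],
  [1, 0, 0, -54, 0],
  [1, -10, 0, -60, 0],
  [1, -20, 0, -64, 0],
  [1, -30, 0, -68, 0],
])

```text
t: 13.45
eef_pos: [0.5598, -0.0076, 0.2387]
tool_rot: [0.707, 0.707, 0.0, 0.0]
wrist_force: [-0.1, -0.2, -0.5]
finger_gap: 0.368
```

>>> jog_arm([
  [1, -10, 0, -6, 0],
  [1, -20, 0, -12, 0],
  [1, -30, 0, -20, 0],
  [1, -34, 0, -30, 0],
  [1, -34, 0, -40, 0],
  [1, -34, 0, -52, 0],
  [1, -34, 0, -64, 0],
  [1, -34, 0, -78, 0],
  [1, -34, 0, -92, 0],
  [1, -34, 0, -106, 0],
])

```text
t: 14.45
eef_pos: [0.5597, -0.0403, 0.3456]
tool_rot: [0.707, 0.707, 0.0, 0.0]
wrist_force: [0.9, -0.3, -0.4]
finger_gap: 0.372
```

```bash
python3 plan.py; python3 - <<'E'
from cell import imaging
import cv2,numpy as np
d={n:imaging.get_image(n) for n in("scene","side")}
a=cv2.resize(d["scene"]["color"][60:300,240:480,::-1],(400,400),interpolation=2)
b=cv2.resize(d["side"]["color"][120:400,180:440,::-1],(371,400),interpolation=2)
cv2.imwrite("pics/o6.png",np.hstack([a,b]))
E
```

```text
t 14.45 p [ 0.5597 -0.0403  0.3456] jaw -0.0 gap 0.372 F [ 0.9 -0.3 -0.4] q6 -0.17
```

View pics/o6.png

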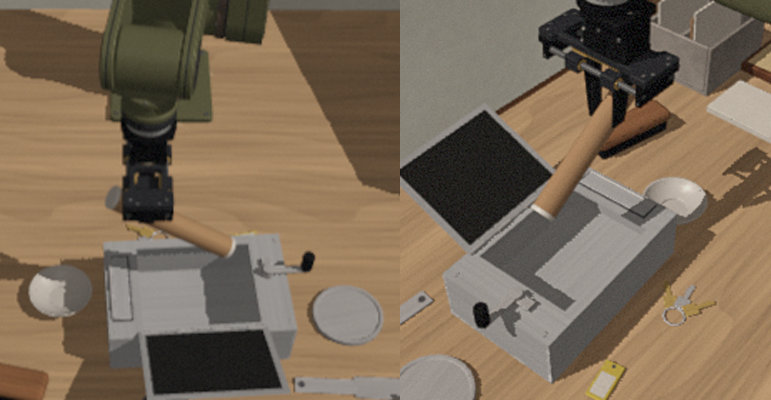

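The tube is out and held, tilted, with its lower end at about (540,212) in the side view. I'll raise it well clear.

>>> jog_arm([
  [1, 0, 0, -15, 0],
  [1, 0, 0, -33, 0],
  [1, 0, 0, -51, 0],
  [1, 0, 0, -69, 0],
  [1, 0, 0, -87, 0],
  [1, 0, 0, -105, 0],
  [1, 0, 0, -120, 0],
  [1, 0, 0, -132, 0],
  [1, 0, 0, -140, 0],
  [1, 0, 0, -140, 0],
])

```text
t: 15.55
eef_pos: [0.5598, -0.0406, 0.4855]
tool_rot: [0.707, 0.707, 0.001, 0.001]
wrist_force: [0.7, 0.2, -1.0]
finger_gap: 0.373
```

>>> jog_arm([
  [1, 0, 0, 0, 0],
  [1, 0, 0, 0, 0],
  [1, 0, 0, 0, 0],
  [1, 0, 0, 0, 0],
  [1, 0, 0, 0, 0],
])

```text
t: 16.05
eef_pos: [0.5596, -0.0405, 0.4838]
tool_rot: [0.707, 0.707, -0.0, -0.0]
wrist_force: [-1.0, -0.1, -0.9]
finger_gap: 0.372
```

```bash
python3 plan.py; python3 - <<'E'
from cell import imaging
import cv2,numpy as np
d={n:imaging.get_image(n) for n in("scene","side")}
a=cv2.resize(d["scene"]["color"][:,:,::-1],(400,300),interpolation=3)
b=cv2.resize(d["side"]["color"][:,:,::-1],(400,300),interpolation=3)
cv2.imwrite("pics/o7.png",np.hstack([a,b]))
E
```

```text
t 16.05 p [ 0.5596 -0.0405  0.4838] jaw -0.0 gap 0.372 F [-1.  -0.1 -0.9] q6 -0.17
```

View pics/o7.png

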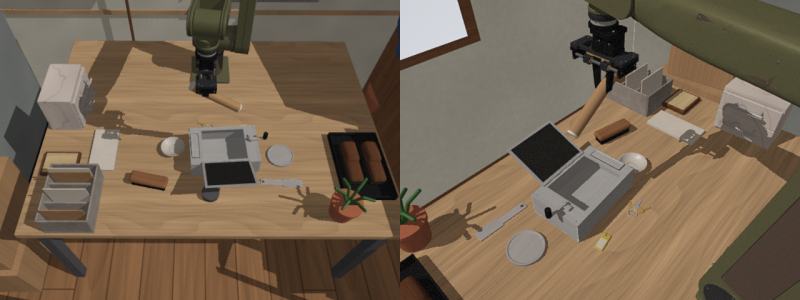

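```bash
python3 -c "
from cell import ticket
print(ticket.sign_off())"
```

```text
the job is handed in; nothing more can be done
None
```

The job is done and handed in at about 16 s of the 46 s allowed. I gripped the knob and swung the lever to its stop, and the door sprang fully open. I then gripped the tube about 50 mm from one end. Lifting it tilted it, and I drew it out through the doorway end first. It is held over the box, at rest.

- **Grip:** the final opening was 0.372, about 35 mm on the 36 mm tube.
- **Height:** the TCP is at z ≈ 0.484 m. Even if the tube swung to hang straight down, its lower end would be at about 0.24 m, roughly 15 cm above the box's top face.
- **Pictures:** the last ones show the door open and the tube clear of the box. The other things on the table look undisturbed by eye; I did not measure their positions.
- **Forces:** the forces reported after each move stayed below about 6 N.

No check failed. One reading disagreed: the doorway measured about 174 mm across in the wrist view against the stated 160 mm. I put that down to misread edges and did not pursue it.

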